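# Shift the microtome blade holder to its middle station

### The arm

A 6-joint arm with a two-finger parallel gripper is mounted at the origin on the work surface. World frame = base frame: x ahead of the robot, y to its left, z up, the work surface at z = 0. Lengths are in mm, angles in rad, forces in N, time in s.
With the tool pointing down it reaches from about 300 to 775 mm from the base axis. Payload 14.6 kg.
Tool frame: the origin (TCP) lies between the finger pads; the fingertips stand 11 mm ahead of it and the grasp point (between the pads) lies 8 mm behind it; z points along the fingers, y is the line along which they close (so a half turn about z gives the same grasp; the last joint's range is limited). The gripper opens to 94 mm and grips with 3 to 60 N. Pads are 16 mm wide; open, the fingers measure 119 mm over their backs; the gripper's body (75 mm by 177 mm) begins 78 mm behind the grasp point.
Start: joints at [1.181, 0.3, 1.521, -0, 1.321, -0.067], TCP at [174.47, 521.584, 216.446] pointing down, gripper open.
Joint ranges: [-3.03, 3.03], [-0.79, 2.21], [0.23, 2.52], [-1.04, 4.18], [0, 3.07], [-2.55, 2.55]. Speed limits (rad/s): [2.22, 2.22, 2.57, 3.14, 3.14, 3.14].

### API

Orientations are given as [roll, pitch, yaw] about the fixed x, y, z axes, in that order (R = Rz(yaw) Ry(pitch) Rx(roll)).
In Python, from cell import manip gives the robot as it stands. The module is installed in compiled form; this text tells all that it offers.
- The arm moves only by the tool arm_command, never from a script. Its argument "rows" is one flat list of numbers, 5 for each row, row after row: the shift along the world's x, y, z in mm, then the turn about the world's z in degrees, then the finger opening in mm, from 0 to 94. In form: [dx, dy, dz, twist, jaw, dx, dy, dz, twist, jaw, ...]. A call has 1 to 5 rows; each row shifts and turns the commanded pose from where the row before left it; what a row does not reach is not made up. A row lasts 1/8 s, in which the tool goes at most 62.5 mm and 10.7 degrees, less where a joint would pass 70% of its speed; a pose out of reach is approached as far as the arm can. A call is refused whole if a number of a shift passes 62.5 or a number of a turn 10.7, either way. A call with a gripper value outside its range is refused whole. The fingers move at their own pace and stop on an object; "newtons" is the grip in N (left out, the last holds). Time passes only in rows, so rows that do not move let the fingers close. It gives the time, the measured TCP pose, the force and the opening at its end, in the units of the state.
- manip.read_state(): the state, without advancing time (a new reading comes with each control period).
- manip.camera(name): name is "side" or "top" or "wrist"; returns a dict with "image" (480x640x3 uint8, blue, green, red), "z_map" (480x640 float32, mm along the optical axis (not along the pixel's ray), 0 where there is no reading), "fx", "fy", "cx", "cy" (pixels), "pose" (4x4, takes a point from camera to world coordinates). Camera axes: x right, y down, z forward; pixel columns grow to the right and rows downward; lengths in mm; the calibration is good to about 2 mm. The wrist camera is an equidistant fisheye: a pixel r from the principal point sees the ray r / f radians off the axis. A picture is of the moment at which its call begins.
- manip.sign_off(): hands the job in, once; it reports no verdict.
The state is a dict: "clock": time; "joints": joint angles; "qd": joint speeds; "effort": joint torques, N m; "eef_pos": TCP position; "eef_rot": TCP orientation; "wrist_force": force on the tool from outside, world axes, zero at the start; "moment": the same for the moment, N m; "finger_gap": finger opening in mm.
Only numpy, scipy, OpenCV 4.12 (cv2) and the standard library are available. Lean on these libraries where they do the work, as an engineer would, in place of code of your own. Each camera call takes 0.05 s, during which the arm holds its last target. There are 200 camera calls.

### The job

The left third of the microtome's blade is worn. Release the blade holder's clamp lever, slide the holder one station to the right so that it clicks into its middle detent, then swing the lever fully home to clamp it again. Keep clear of the wax block and the specimen head above, and leave the blocks, blade dispenser and brush where they lie.

Things in the scene. Friction and masses are not known exactly. Their poses are not given: they have to be found in the camera images.
- microtome: White rotary microtome fixed on the bench, front facing world -y (+-0.2 rad). Origin on the bench below the guide's middle; x = operator's right, the slide direction, away from the robot; y into the machine. In mm: plinth with tray x -155..155, y -135..150, top 30, rim 40 high; holder base x -75..75, y -65..50, dark guide gibs 71 high; housing (wheels locked) begins at y 120, 256 high
- blade_holder (a joint): Position of the blade holder along its slide, m, growing to the right: stations 0 (left), 0.025 (middle), 0.050 (right). A spring detent pulls it into the nearest one (leaving one takes 8 to 10 N): let go from 14 to 36 mm it goes to the middle, within 1 mm. It cannot be slid while clamped. A red pointer on its front meets one of three white station lines on the front gib
- push_face (a point): Point on the left end face (towards the robot) of the aluminium blade holder, 90 mm above the bench; moves with it. The face is square to the slide, 54 mm in y (this point 10 mm in front of its middle), from 71 to 103 mm height, its rear 36 mm up to 114. Holder 100 mm long, both ends alike; red blade guard on top, up to 137 mm. A steel foot below (top 70 mm) sticks out 25 mm at each end
- clamp_lever (a joint): Angle of the clamp lever, rad: 0 clamped, pointing at the operator (microtome -y); grows as it swings anticlockwise seen from above, towards the operator's right; end stop and fully released at 1.2 (holder free from about 0.7). It stays where it is left; about 5 to 8 N at the ball swing it
- lever_ball (a point): Centre of the black ball knob, 18 mm diameter, at the end of the clamp lever, 98 mm above the bench, 65 mm from the lever's axis
- lever_pivot (a point): Point on the lever's vertical axis at the height of the ball knob (98 mm); fixed to the microtome at x 40, y -52 mm in its frame
- specimen_head: Steel specimen head and clamp, raised and locked, above and behind the blade holder; frame as the microtome's. It spans x -35..42, y 53..120, z 152..228 mm in the microtome's frame. Must not be touched
- wax_face (a point): Centre of the front face of the white wax block held in the specimen clamp, 190 mm above the bench
- block_orange: Orange tissue cassette 40 x 28 mm with a white wax block on it, 13 mm high, lying on the tray at the left in front of the holder; origin under its centre
- block_yellow: Yellow tissue cassette 40 x 28 mm with a white wax block on it, 13 mm high, lying on the bench in front of the microtome; origin under its centre
- blade_dispenser: Grey flat blade dispenser 110 x 38 x 14 mm lying on the bench in front of the microtome; origin under its centre
- brush: Small section brush with a wooden handle, 170 mm long, lying on the bench; origin under its middle, its own x axis along the handle towards the tip

How it is judged (in metres and radians):
On the way, in this order (a step that is already met when the one before it is completed fails the run):
1. the clamp lever is swung right over to released (above 0.9 rad) with the holder still at the left station (value of joint clamp_lever above 0.9 rad and value of joint blade_holder below 0.006 m), for 0.1 s.
2. with the lever still released, the holder rests in the middle detent (within 2 mm) (value of joint clamp_lever above 0.8 rad and value of joint blade_holder between 0.023 and 0.027 m), for 0.3 s.
At the end, for the whole second after the job is handed in: the blade holder is at rest in its middle detent (joint 0.025 m, within 2 mm), the clamp lever is home at clamped (below 0.2 rad), and the blocks, dispenser and brush lie where they were (within 20 mm) (value of joint blade_holder between 0.023 and 0.027 m and value of joint clamp_lever below 0.2 rad and velocity of joint blade_holder between -0.005 and 0.005 m/s and distance of each of block_orange, block_yellow, blade_dispenser, brush from where it was at the start of the episode below 0.02 m); the robot touches nothing.
It fails at once if the specimen head or its wax block is touched (over 1 N) (contact force between any of the arm, the fingers and specimen_head above 1 N).
It fails at once if block orange is moved more than 20 mm (distance of block_orange from where it was at the start of the episode above 0.02 m).
It fails at once if block yellow is moved more than 20 mm (distance of block_yellow from where it was at the start of the episode above 0.02 m).
It fails at once if blade dispenser is moved more than 20 mm (distance of blade_dispenser from where it was at the start of the episode above 0.02 m).
It fails at once if brush is moved more than 20 mm (distance of brush from where it was at the start of the episode above 0.02 m).
It also fails if it takes over 58 s, if anything falls off the work surface, if the arm or the gripper's body presses on something with over 40 N, if the wrist force passes 120 N, or if a joint passes its speed limit or range.

## Working session

There is one attempt and no reset: what is moved stays moved. The work goes in short steps, Python scripts to look and compute and a tool call to move; the robot and the scene stay as the last step left them, time stands still between calls to the robot, and variables do not carry over. Pictures are saved under pics/ and viewed, on a budget of 10 in all, crops included, one or two more only if the job needs it, and the job is handed in when it is done.

Besides the shell and the picture viewer there is one more tool, called after ">>>" as name(argument=value, ...), one argument or row to a line, values as JSON. arm_command: Moves the arm, as the interface text tells. Its arguments: {"type":"object","properties":{"rows":{"type":"array","items":{"type":"number"}},"newtons":{"type":"number"}},"required":["rows"]}

```bash
mkdir -p pics
cat > h.py <<'E'
import numpy as np, cv2
from cell import manip
def cam(n):
    c=manip.camera(n); return c
def pts(c):
    h,w=c["z_map"].shape; u,v=np.meshgrid(np.arange(w),np.arange(h)); z=c["z_map"]
    P=np.stack([(u-c["cx"])/c["fx"]*z,(v-c["cy"])/c["fy"]*z,z],-1)
    return P@c["pose"][:3,:3].T+c["pose"][:3,3]
E
python3 - <<'E'
from h import *
for n in("top","side"):
    c=cam(n); cv2.imwrite(f"pics/{n}0.png",c["image"]); np.savez(f"{n}0.npz",**c); print(n,c["fx"],c["cx"],c["cy"],c["pose"].round(2).tolist(),(c["z_map"]>0).mean())
print(manip.read_state())
E
```

```text
top 440.491444299939 324.46055197308954 241.4267605232757 [[-0.0, -0.98, 0.18, 395.68], [-1.0, 0.01, 0.02, -141.27], [-0.02, -0.18, -0.98, 817.36], [0.0, 0.0, 0.0, 1.0]] 0.9959114583333334
side 516.0006398506772 318.11216045464647 249.5541861689838 [[-0.06, 0.63, -0.77, 1277.04], [1.0, 0.02, -0.06, -88.14], [-0.02, -0.78, -0.63, 739.7], [0.0, 0.0, 0.0, 1.0]] 0.9961295572916666
{'clock': 0.1, 'joints': array([ 1.18140367e+00,  3.00404372e-01,  1.52150641e+00, -7.22349465e-06,
        1.32071888e+00, -6.65816915e-02]), 'qd': array([ 0.00051522, -0.00200843, -0.00274624, -0.00176527, -0.00109838,
        0.00055524]), 'effort': array([ 3.19878920e-03, -5.32638645e+01, -3.53284800e+01,  7.10254116e-02,
        2.33854365e-02,  4.10021457e-06]), 'eef_pos': array([174.3880049 , 521.38459883, 215.95451923]), 'eef_rot': array([-3.14055748e+00, -6.20129752e-05,  2.81878345e+00]), 'wrist_force': array([-0.74256757, -0.18807193, -0.59377466]), 'moment': array([ 0.00757918,  0.02761112, -0.01047328]), 'finger_gap': 93.9455965291079}
```

View pics/top0.png

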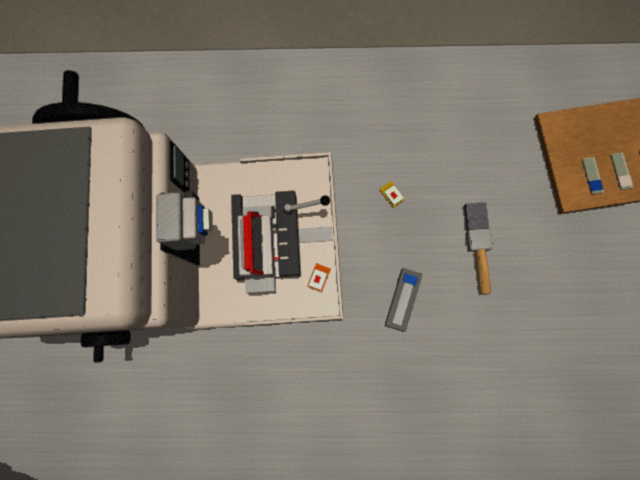

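View pics/side0.png

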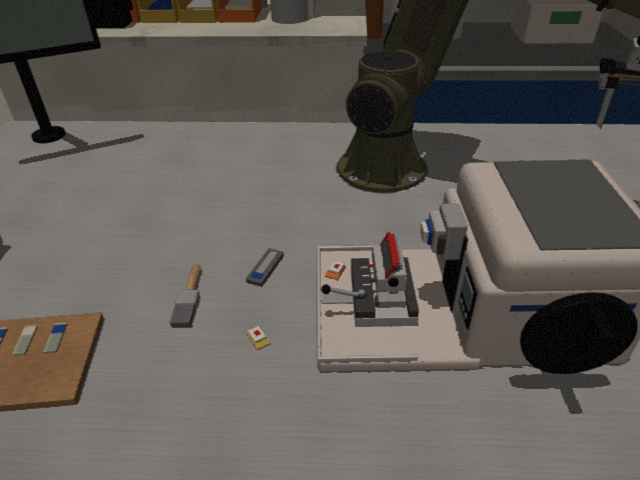

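The top view shows the ball knob at (325,201), the lever pivot at (288,209) and the holder spanning rows 195–292 at column ~260, with its left end at the bottom. The orange block is at (319,277). The side view agrees.

```bash
cat >> h.py <<'E'
def ray(c,u,v,z):
    d=c["pose"][:3,:3]@np.array([(u-c["cx"])/c["fx"],(v-c["cy"])/c["fy"],1]); o=c["pose"][:3,3]
    return o+d*(z-o[2])/d[2]
def blob(m,u0,v0,r):
    k=np.zeros(m.shape,bool); k[v0-r:v0+r+1,u0-r:u0+r+1]=1
    v,u=np.nonzero(m&k); return u.mean(),v.mean(),len(u)
E
python3 - <<'E'
from h import *
for n,(bu,bv) in (("top",(325,201)),("side",(326,289))):
    c=dict(np.load(n+"0.npz")); im=c["image"].astype(int); P=pts(c)
    u,v,k=blob((im.max(2)<45)&(P[...,2]>85),bu,bv,9); print(n,"ball",u,v,k,ray(c,u,v,98).round(1), P[int(v),int(u)].round(1))
    if n=="top":
        # housing/plinth front edge: points z 30-45
        for (uu,vv) in [(288,209),(262,292),(260,283),(255,290),(268,290),(250,275),(258,204),(300,195),(300,276),(232,277),(340,318),(330,156),(310,235),(319,277),(277,259),(282,257),(282,243),(282,230)]:
            print(uu,vv,P[vv,uu].round(1))
        # red guard, dark gib
        z=P[...,2]
        m=((z>60)&(z<76)&(im.max(2)<75)); m[:, :225]=0; m[:, 310:]=0
        cs,_=cv2.findContours(m.astype(np.uint8),0,1)
        for q in cs:
            if cv2.contourArea(q)>100:
                b=cv2.boxPoints(cv2.minAreaRect(q)); print("gib",[ray(c,*p,71)[:2].round(1).tolist() for p in b])
        r=((im[...,2]>120)&(im[...,1]<60)&(z>75)); r[:, :225]=0
        cs,_=cv2.findContours(r.astype(np.uint8),0,1)
        for q in cs:
            if cv2.contourArea(q)>60:
                b=cv2.boxPoints(cv2.minAreaRect(q)).astype(int); print("guard",[P[y,x].round(1).tolist() for x,y in b])
        # plinth front edge: for each row last col with z>25
        L=[P[y,np.nonzero(z[y,200:400]>25)[0].max()+200] for y in range(165,312,4)]
        L=np.array(L); print("front yaw",np.polyfit(L[:,0],L[:,1],1),np.median(L[:,2]))
        crop=cv2.resize(c["image"][140:330,215:350],None,fx=3.15,fy=3.15,interpolation=cv2.INTER_CUBIC); cv2.imwrite("pics/crop.png",crop)
E
```

```text
top ball 324.52542372881356 200.0677966101695 59 [ 599.9 -127.6   98. ] [ 597.2 -126.9  107.7]
288 209 [588.5 -64.5  84.1]
262 292 [448.7 -17.9  54.2]
260 283 [462.8 -16.8  70.1]
255 290 [451.   -8.6  70.7]
268 290 [450.9 -30.6  69.6]
250 275 [473.2  -5.2 101.2]
258 204 [606.5  -7.1  53. ]
300 195 [629.6 -80.8  29.2]
300 276 [478.2 -82.1  33.8]
232 277 [477.8  41.3  27.4]
340 318 [ 403.9 -152.6   40.3]
330 156 [ 701.8 -137.1   38.3]
310 235 [552.8 -99.8  33.2]
319 277 [ 475.4 -116.3   41.9]
277 259 [503.7 -45.2  71.2]
282 257 [507.1 -53.8  71.4]
282 243 [531.4 -53.5  72. ]
282 230 [554.7 -53.   69.9]
gib [[618.3, 36.9], [618.4, 18.8], [471.4, 12.3], [471.3, 29.8]]
gib [[623.2, -38.2], [625.0, -75.1], [476.6, -84.4], [474.8, -48.8]]
guard [[589.9, 19.7, 60.8], [572.4, -8.9, 135.0], [475.9, -14.5, 134.4], [476.8, 2.3, 113.4]]
front yaw [ 5.91244342e-03 -1.49302748e+02] 39.1107736976619
side ball 325.52542372881356 288.93220338983053 59 [ 601.3 -126.4   98. ] [ 607.1 -127.   105.8]
```

View pics/crop.png

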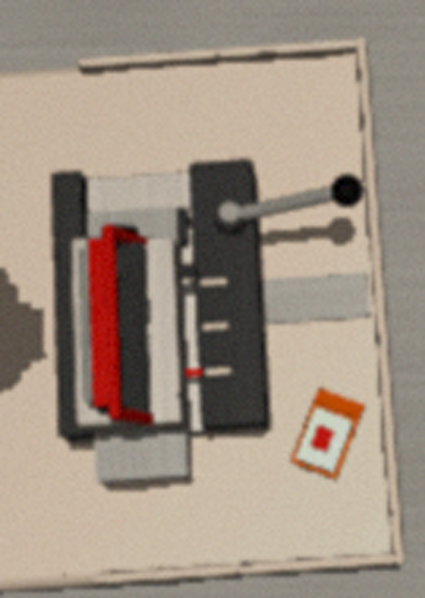

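>>> arm_command(
  rows=[15,-48,5,-5,34,15,-48,5,-5,34,15,-48,5,-5,34,15,-48,5,-5,34,15,-48,5,-5,34],
)

```text
clock: 0.72
eef_pos: [249.5, 280.0, 241.4]
eef_rot: [-3.141, 0.0, 2.38]
wrist_force: [0.5, 0.2, 0.4]
finger_gap: 47.6
```

>>> arm_command(
  rows=[15,-48,5,-5,34,15,-48,5,-5,34,15,-48,5,-5,34,15,-48,5,-5,34,15,-48,5,-5,34],
)

```text
clock: 1.35
eef_pos: [324.5, 40.0, 266.7]
eef_rot: [3.141, 0.0, 1.943]
wrist_force: [1.4, 0.8, -0.2]
finger_gap: 34.0
```

>>> arm_command(
  rows=[15,-48,0,-6,34,15,-48,0,-6,34,0,0,0,0,34],
)

```text
clock: 1.72
eef_pos: [354.6, -56.7, 266.0]
eef_rot: [-3.14, -0.0, 1.731]
wrist_force: [-0.7, 0.3, -0.1]
finger_gap: 34.2
```

>>> arm_command(
  rows=[49,-14,-10,0,34,49,-14,-10,0,34,49,-14,-10,0,34,49,-14,-10,0,34,49,-14,-10,0,34],
)

```text
clock: 2.35
eef_pos: [601.0, -123.4, 215.9]
eef_rot: [-3.141, -0.0, 1.739]
wrist_force: [-0.2, -0.0, 1.0]
finger_gap: 34.1
```

>>> arm_command(
  rows=[0,0,-30,0,34,0,0,-30,0,34,0,0,0,0,34],
)

```text
clock: 2.72
eef_pos: [598.5, -123.0, 154.4]
eef_rot: [-3.137, -0.002, 1.738]
wrist_force: [-0.3, 0.3, 0.5]
finger_gap: 33.9
```

Run:
```python
from h import *
a=cam("wrist"); cv2.imwrite("pics/w1.png",a["image"]); print(a["fx"],a["cx"],a["cy"],a["pose"].round(2).tolist())
b=cam("side"); i=cv2.resize(b["image"][120:380,260:500],None,fx=2,fy=2)
cv2.imwrite("pics/m1.png",np.hstack([cv2.resize(a["image"],(400,300)),cv2.resize(i,(277,300))]))
print(manip.read_state()["eef_pos"])
```

```text
371.64829954431775 323.7385723313628 238.42089676483064 [[0.99, 0.16, 0.04, 586.82], [0.17, -0.95, -0.26, -47.37], [-0.0, 0.26, -0.97, 323.31], [0.0, 0.0, 0.0, 1.0]]
[ 599.80166797 -123.72790932  157.62354668]
```

View pics/m1.png

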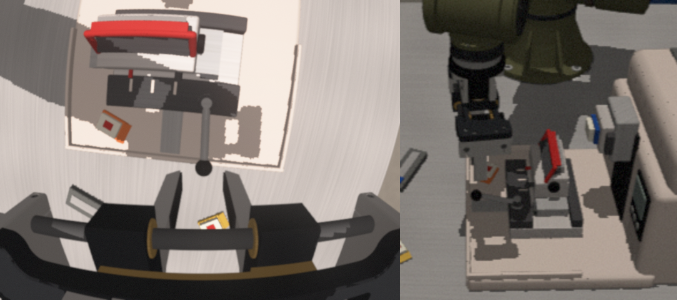

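```bash
cat >> h.py <<'E'
def fray(c,u,v,z):
    x,y=u-c["cx"],v-c["cy"]; r=np.hypot(x,y)+1e-9; t=r/c["fx"]
    d=c["pose"][:3,:3]@np.array([np.sin(t)*x/r,np.sin(t)*y/r,np.cos(t)]); o=c["pose"][:3,3]
    return o+d*(z-o[2])/d[2]
E
python3 - <<'E'
from h import *
c=cam("wrist"); im=c["image"]
m=(im.max(2)<50)
n,l,s,ce=cv2.connectedComponentsWithStats(m.astype(np.uint8))
for i in range(1,n):
    if s[i,4]>60: print(s[i],ce[i].round(1))
u,v,k=blob(m,326,269,16); print(u,v,k,fray(c,u,v,98).round(1), manip.read_state()["eef_pos"])
E
```

```text
[312 255  23  22 408] [323.1 265. ]
[245 281  45  94 863] [276.5 337.1]
[359 289  18  79 541] [367.7 333.5]
[   53   324   207   111 10246] [191.4 379. ]
[ 389  327  123  108 9021] [452.4 377.2]
[    0   365   640   115 29107] [319.  446.2]
323.1372549019608 265.02941176470586 408 [ 600.7 -127.3   98. ] [ 600.01086298 -123.95454687  158.14722938]
```

>>> arm_command(
  rows=[0,-3,-20,0,34,0,0,-20,0,34,0,0,-20,0,34,0,0,0,0,24,0,0,0,0,24],
)

```text
clock: 3.5
eef_pos: [600.1, -127.5, 98.2]
eef_rot: [3.14, 0.001, 1.737]
wrist_force: [0.4, -0.1, 0.5]
finger_gap: 24.7
```

>>> arm_command(
  rows=[6.5,1.5,0,6,24,6.5,2.2,0,6,24,6.2,2.8,0,6,24,5.9,3.5,0,6,24,5.5,4,0,6,24],
)

```text
clock: 4.12
eef_pos: [630.6, -114.6, 98.2]
eef_rot: [-3.141, 0.003, 2.263]
wrist_force: [-2.5, -7.8, -0.3]
finger_gap: 23.9
```

>>> arm_command(
  rows=[5,4.6,0,6,24,4.5,5.1,0,6,24,4,5.5,0,6,24,3.4,5.9,0,6,24,2.7,6.2,0,6,24],
)

```text
clock: 4.75
eef_pos: [650.7, -87.4, 98.4]
eef_rot: [-3.141, 0.004, 2.787]
wrist_force: [3.2, -8.8, -1.3]
finger_gap: 24.2
```

>>> arm_command(
  rows=[0,0,0,0,24],
)

```text
clock: 4.88
eef_pos: [650.6, -86.5, 98.3]
eef_rot: [-3.141, 0.003, 2.785]
wrist_force: [0.5, -3.4, 1.2]
finger_gap: 24.0
```

Run:
```python
from h import *
a=cam("wrist")
b=cam("side"); i=b["image"][120:380,260:500]; t=cam("top")["image"][150:310,200:360]
cv2.imwrite("pics/m2.png",np.hstack([cv2.resize(x,(w,300)) for x,w in((a["image"],300),(i,260),(t,240))]))
s=manip.read_state();print(s["eef_pos"],s["joints"],s["wrist_force"])
```

```text
[650.0506753  -86.38182399  97.62961824] [-1.87879229e-01  6.41491203e-01  1.30889884e+00 -1.98951466e-04
  1.18959087e+00 -1.40027174e+00] [ 0.60515327 -1.78830586  1.08782466]
```

View pics/m2.png

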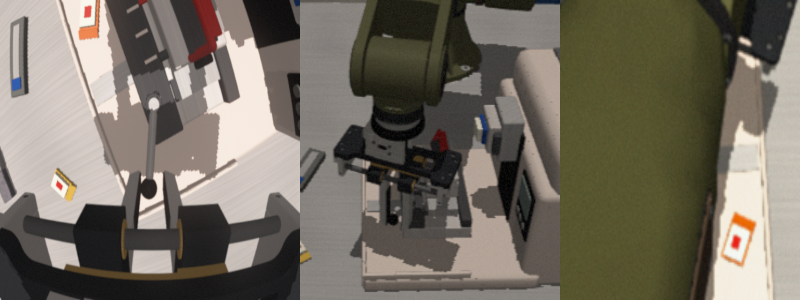

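The ball is between the fingers and the lever is swung to about 1.1 rad, with the holder still at the left. I'll nudge the lever a little further, lift, and go round to the left end of the holder.

>>> arm_command(
  rows=[1.1,3.2,0,3,24,0,0,0,0,24,0,0,35,0,34,0,0,35,0,34,0,0,35,0,34],
)

```text
clock: 5.65
eef_pos: [650.5, -82.5, 202.5]
eef_rot: [3.141, -0.001, 2.835]
wrist_force: [-0.3, -0.5, 0.5]
finger_gap: 33.9
```

>>> arm_command(
  rows=[-30,7,0,-10,0,-30,7,0,-10,0,-30,7,0,-10,0,-30,7,0,-10,0,-30,7,0,-10,0],
)

```text
clock: 6.28
eef_pos: [499.6, -47.3, 201.4]
eef_rot: [3.141, -0.001, 1.956]
wrist_force: [-0.8, -0.1, 0.2]
finger_gap: 0.3
```

>>> arm_command(
  rows=[-30,7,0,-10,0,-30,7,0,-10,0,0,0,0,0,0],
)

```text
clock: 6.65
eef_pos: [439.7, -33.3, 201.9]
eef_rot: [3.141, -0.001, 1.612]
wrist_force: [-0.1, 0.3, -0.1]
finger_gap: 0.5
```

Run:
```python
from h import *
a=cam("wrist");cv2.imwrite("pics/w3.png",a["image"]);np.savez("w3.npz",**a)
i=cam("side")["image"][120:380,260:500]
cv2.imwrite("pics/m3.png",np.hstack([cv2.resize(x,(w,420)) for x,w in((a["image"],560),(i,240))]))
s=manip.read_state();print(s["eef_pos"],s["eef_rot"],s["joints"].round(2),a["pose"][:3,3])
```

```text
[441.12664739 -33.80997904 201.79822886] [ 3.14079628e+00 -2.61263096e-04  1.61595907e+00] [-0.16  0.07  1.83  0.    1.24 -0.2 ] [436.75709688  43.40216647 370.65165012]
```

View pics/m3.png

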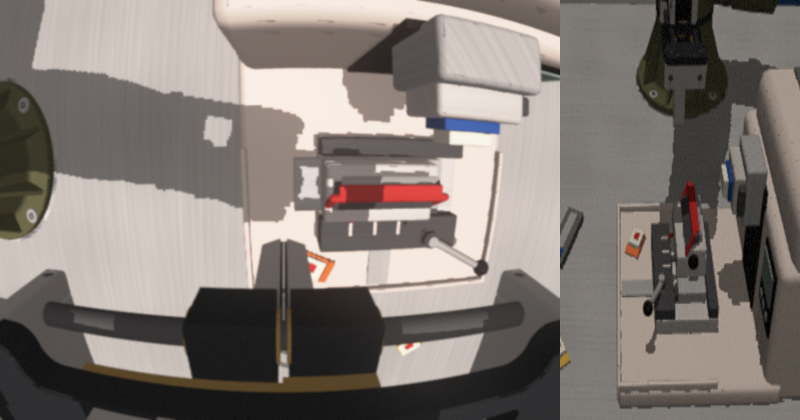

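>>> arm_command(
  rows=[0,0,-35,0,0,0,0,-35,0,0,0,0,-30,0,0,0,0,-10,0,0,0,0,0,0,0],
)

```text
clock: 7.38
eef_pos: [441.1, -34.0, 91.5]
eef_rot: [-3.141, -0.0, 1.615]
wrist_force: [-0.1, -1.0, 0.2]
finger_gap: 0.3
```

>>> arm_command(
  rows=[4,0.2,0,0,0,4,0.2,0,0,0,4,0.2,0,0,0,0,0,0,0,0],
)

```text
clock: 7.88
eef_pos: [453.1, -33.3, 91.6]
eef_rot: [3.141, 0.0, 1.615]
wrist_force: [0.8, -0.4, -0.2]
finger_gap: 0.4
```

>>> arm_command(
  rows=[2,0.1,0,0,0,2,0.1,0,0,0,2,0.1,0,0,0],
)

```text
clock: 8.25
eef_pos: [458.9, -33.0, 91.5]
eef_rot: [3.142, -0.0, 1.614]
wrist_force: [0.3, 0.1, 1.3]
finger_gap: 0.4
```

>>> arm_command(
  rows=[1,0.1,0,0,0,1,0,0,0,0,1,0.1,0,0,0],
)

```text
clock: 8.62
eef_pos: [461.8, -32.8, 91.4]
eef_rot: [-3.142, -0.0, 1.614]
wrist_force: [-0.3, -0.3, 0.5]
finger_gap: 0.3
```

>>> arm_command(
  rows=[1,0.1,0,0,0,1,0,0,0,0,1,0.1,0,0,0,1,0,0,0,0],
)

```text
clock: 9.12
eef_pos: [464.7, -32.6, 91.3]
eef_rot: [-3.139, -0.0, 1.615]
wrist_force: [-9.1, -1.2, 5.3]
finger_gap: 0.7
```

>>> arm_command(
  rows=[1,0.1,0,0,0,1,0,0,0,0,1,0.1,0,0,0,1,0,0,0,0],
)

```text
clock: 9.62
eef_pos: [469.0, -32.4, 91.3]
eef_rot: [-3.139, -0.0, 1.615]
wrist_force: [-7.9, 0.3, 3.9]
finger_gap: 0.4
```

Contact came at x≈464. I'll carry on to about 20 mm of travel and let the detent take it.

>>> arm_command(
  rows=[1.5,0.1,0,0,0,1.5,0.1,0,0,0,1.5,0.1,0,0,0,1.5,0.1,0,0,0,1.5,0,0,0,0],
)

```text
clock: 10.25
eef_pos: [477.5, -31.9, 91.4]
eef_rot: [3.141, -0.0, 1.615]
wrist_force: [-0.6, 0.6, 0.6]
finger_gap: 0.8
```

>>> arm_command(
  rows=[1.5,0.1,0,0,0,1.5,0.1,0,0,0,1.5,0.1,0,0,0,1.5,0.1,0,0,0,1.5,0,0,0,0],
)

```text
clock: 10.88
eef_pos: [484.9, -31.6, 91.4]
eef_rot: [3.142, 0.0, 1.614]
wrist_force: [-0.6, 0.1, 0.6]
finger_gap: 0.3
```

>>> arm_command(
  rows=[1,0,0,0,0,0,0,0,0,0],
)

```text
clock: 11.12
eef_pos: [485.8, -31.6, 91.4]
eef_rot: [3.142, 0.0, 1.615]
wrist_force: [1.0, -0.2, -0.9]
finger_gap: 0.5
```

>>> arm_command(
  rows=[-20,-1,0,0,0,-25,-1,0,0,0,0,0,40,0,10,0,0,40,0,24,0,0,30,0,34],
)

```text
clock: 11.75
eef_pos: [440.8, -33.7, 203.2]
eef_rot: [3.14, 0.0, 1.614]
wrist_force: [-0.7, -0.4, -0.3]
finger_gap: 26.7
```

Run:
```python
from h import *
a=cam("wrist"); i=cam("top"); s=manip.read_state()
print(s["eef_pos"])
im=a["image"].astype(int)
# red pointer & white lines in wrist image; ball
hsv=cv2.cvtColor(a["image"],cv2.COLOR_BGR2HSV)
n,l,st,ce=cv2.connectedComponentsWithStats((im.max(2)<50).astype(np.uint8))
for k in range(1,n):
    if 80<st[k,4]<900: print(st[k],ce[k].round(1),fray(a,*ce[k],98).round(1))
w=a["image"][150:340,320:600]; t=i["image"][170:310,220:360]
cv2.imwrite("pics/m4.png",np.hstack([cv2.resize(w,(500,340),interpolation=2),cv2.resize(t,(300,340),interpolation=2)]))
```

```text
[441.84480158 -33.80573252 204.32447329]
[617  74  23  11 119] [627.9  79.3] [720.6 135.5  98. ]
[ 21  98  40 101 440] [ 49.4 151.2] [194.   38.3  98. ]
[  0 207  44  11 280] [ 20.8 212.7] [146.8 -18.5  98. ]
[  0 242  22  21 345] [  9.  252.2] [117.8 -60.3  98. ]
[262 308  33  66 516] [284.6 346.6] [ 412.2 -129.5   98. ]
[357 333   9  34 187] [361.  349.9] [ 478.2 -130.1   98. ]
```

View pics/m4.png

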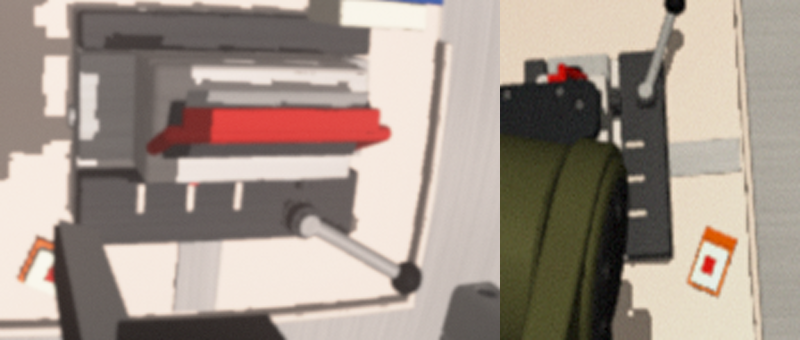

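Run:
```python
from h import *
a=cam("wrist"); t=cam("top")
for c,f,p,r in((a,fray,(547,305),11),(t,ray,(302,172),8)):
    u,v,k=blob(c["image"].max(2)<55,*p,r); q=f(c,u,v,98); d=q[:2]-[590,-64.5]; print(u,v,k,q.round(1),np.hypot(*d),np.arctan2(d[0],-d[1])-.052)
print(manip.read_state()["eef_pos"])
```

```text
nan nan 0 [nan nan nan] nan nan
301.3333333333333 170.96491228070175 57 [651.9 -88.1  98. ] 66.19583257357046 1.1544285674221695
[440.6359075  -33.59318602 201.16387938]h.py:14: RuntimeWarning: Mean of empty slice.
  v,u=np.nonzero(m&k); return u.mean(),v.mean(),len(u)
  ret = ret.dtype.type(ret / rcount)
```

The red pointer now meets the middle station line, and the lever is still released at about 1.15 rad. I'll go back to the ball.

>>> arm_command(
  rows=[30,-7.5,0,9.5,34,30,-7.5,0,9.5,34,30,-7.5,0,9.5,34,30,-7.5,0,9.5,34,30,-7.5,0,9.5,34],
)

```text
clock: 12.58
eef_pos: [591.3, -71.3, 199.5]
eef_rot: [-3.14, -0.002, 2.449]
wrist_force: [-0.7, -0.5, -0.5]
finger_gap: 34.1
```

>>> arm_command(
  rows=[30,-8,0,9.5,34,30,-8,0,9.5,34,0,0,0,0,34],
)

```text
clock: 12.95
eef_pos: [651.1, -87.4, 198.6]
eef_rot: [-3.141, -0.003, 2.776]
wrist_force: [0.4, 0.4, -0.6]
finger_gap: 33.9
```

Run:
```python
from h import *
c=cam("wrist"); im=c["image"]
n,l,s,ce=cv2.connectedComponentsWithStats((im.max(2)<50).astype(np.uint8))
for i in range(1,n):
    if 150<s[i,4]<900:
        q=fray(c,*ce[i],98); d=q[:2]-[590,-64.5]; print(s[i],ce[i].round(1),q.round(1),np.hypot(*d).round(1),np.arctan2(d[0],-d[1])-.052)
S=manip.read_state(); print(S["eef_pos"],S["eef_rot"])
```

```text
[575  51  41  17 348] [595.1  59.1] [582.1 192.8  98. ] 257.4 -3.162913961782882
[246 292  44  82 808] [276.1 340.7] [ 717.5 -155.4   98. ] 156.6 0.8996927770184213
[362 313  15  54 423] [369.2 340.9] [745.7 -82.3  98. ] 156.7 1.404757189132244
[650.34742244 -87.08016233 199.08566201] [-3.14099277 -0.00317654  2.77315749]
```

>>> arm_command(
  rows=[0,0,-40,0,34,0,0,-30,0,34,0,0,-20,0,34,0,0,-11,0,34,0,0,0,0,24],
)

```text
clock: 13.62
eef_pos: [650.6, -87.1, 100.3]
eef_rot: [-3.142, -0.0, 2.775]
wrist_force: [-0.9, 0.9, -0.6]
finger_gap: 27.4
```

>>> arm_command(
  rows=[0,0,0,0,24,-2.8,-6.2,0,-6,24,-3.4,-5.9,0,-6,24,-4,-5.5,0,-6,24,-4.5,-5.1,0,-6,24],
)

```text
clock: 14.25
eef_pos: [636.5, -109.2, 101.5]
eef_rot: [3.14, 0.001, 2.353]
wrist_force: [1.9, 5.4, 0.8]
finger_gap: 24.1
```

>>> arm_command(
  rows=[-5,-4.6,0,-6,24,-5.5,-4,0,-6,24,-5.9,-3.4,0,-6,24,-6.2,-2.8,0,-6,24,-6.5,-2.1,0,-6,24],
)

```text
clock: 14.88
eef_pos: [607.6, -126.2, 101.6]
eef_rot: [3.139, 0.0, 1.829]
wrist_force: [4.6, 3.7, -0.1]
finger_gap: 23.8
```

>>> arm_command(
  rows=[-6.6,-1.4,0,-6,24,-4,-0.5,0,-4,24,0,0,0,0,24],
)

```text
clock: 15.25
eef_pos: [597.0, -128.4, 101.6]
eef_rot: [3.139, 0.0, 1.658]
wrist_force: [2.3, 1.2, 0.1]
finger_gap: 24.5
```

>>> arm_command(
  rows=[-2,0,0,-2,24,-2,0,0,-2,24,-1,0,0,0,24,-1,0,0,0,24],
)

```text
clock: 15.75
eef_pos: [592.3, -128.5, 101.7]
eef_rot: [3.136, 0.001, 1.589]
wrist_force: [15.3, 3.3, -4.1]
finger_gap: 23.9
```

>>> arm_command(
  rows=[-1,0,0,0,24,-1,0,0,0,24],
)

```text
clock: 16.0
eef_pos: [591.8, -128.4, 101.9]
eef_rot: [3.132, 0.001, 1.589]
wrist_force: [29.1, 2.7, -10.0]
finger_gap: 24.2
```

At the stop: the force climbs to 29 N while the position stalls. I'll back off, open the fingers, lift away and check.

>>> arm_command(
  rows=[3,0,0,0,34,1.5,0,0,0,36,0,0,0,0,36,0,0,35,0,36,0,0,45,0,36],
)

```text
clock: 16.62
eef_pos: [592.2, -128.6, 180.7]
eef_rot: [-3.139, -0.001, 1.588]
wrist_force: [0.4, -0.1, 0.1]
finger_gap: 36.2
```

>>> arm_command(
  rows=[-30,-40,40,0,36,-50,-20,0,0,36,-50,0,0,0,36,-50,0,0,0,36,-50,0,0,0,36],
)

```text
clock: 17.25
eef_pos: [361.8, -187.5, 219.5]
eef_rot: [-3.142, 0.0, 1.588]
wrist_force: [-0.6, 0.1, 0.5]
finger_gap: 36.0
```

>>> arm_command(
  rows=[0,0,0,0,36],
)

```text
clock: 17.38
eef_pos: [361.6, -187.7, 220.0]
eef_rot: [3.141, 0.001, 1.587]
wrist_force: [0.1, -0.4, -0.1]
finger_gap: 35.8
```

Run:
```python
from h import *
t=cam("top"); s=cam("side"); S=manip.read_state(); print(S["clock"],S["eef_pos"],S["wrist_force"])
for c,p in((t,(322,203)),(s,(324,293))):
    u,v,k=blob((c["image"].max(2)<45)&(pts(c)[...,2]>85)&(pts(c)[...,2]<115),*p,12); q=ray(c,u,v,98); d=q[:2]-[590,-64.5]; print(u,v,k,q.round(1),np.arctan2(d[0],-d[1])-.052)
cv2.imwrite("pics/m5.png",np.hstack([cv2.resize(t["image"][140:340,215:500],(430,302),interpolation=2),cv2.resize(s["image"][200:380,150:440],(370,302),interpolation=2)]))
```

```text
17.475 [ 363.80626329 -187.89837179  220.00077616] [-0.01927694 -0.4572562  -0.14908603]
324.86206896551727 202.5 58 [ 595.6 -128.2   98. ] 0.0357006466467767
325.39622641509436 287.4339622641509 53 [ 597.4 -126.8   98. ] 0.06664056870198079
```

View pics/m5.png

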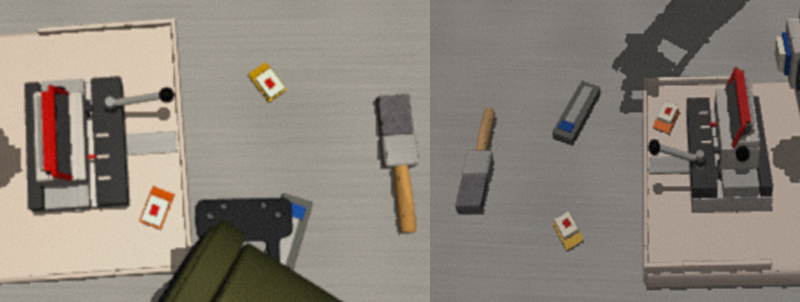

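```bash
python3 -c "
from cell import manip; print(manip.sign_off())"
```

```text
the job is handed in; nothing more can be done
None
```

The job is handed in: the blade holder sits in its middle detent and the clamp lever is home, after about 17.5 s on the robot's clock. I don't have a verdict, because sign-off reports none.

- **Releasing the lever:** I swung it over with the ball held loosely between the fingers. The top camera later measured about 1.15 rad, with the holder still at the left station in the pictures before the push.
- **Moving the holder:** I pushed its left end face with closed fingers until the force dropped from about 9 N to zero as the detent took over. The red pointer met the middle station line straight afterwards and again in the last picture.
- **Clamping:** I swung the lever back until it stopped, where the push force rose to about 29 N.

**Last checks:** the arm was clear of everything, with wrist force close to zero. The lever read about 0.04 rad from the top camera and 0.07 rad from the side camera. They differ by the 2 mm or so the calibration allows, and both are well under 0.2 rad. I judged the blocks, dispenser and brush by eye only, and they looked unmoved. I saw no sign of contact with the specimen head.

**Failed check:** the wrist camera twice failed to isolate the ball, so I used the top camera's position for the second approach.

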